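# Find the full carton by feel and tip it onto its back

## Task

One of the three look-alike cartons of specimen discs is full, the other two are nearly empty. Find the full one by feeling how hard it is to push near the top, and push it over where it stands so that it comes to rest flat on the bench with its tear-open door facing straight up; do not pick any carton up. Leave the two nearly empty cartons standing where they are and do not disturb the other things on the bench.

Things in the scene. Friction and masses are not known exactly. Their poses are not given: they have to be found in the camera images.
- carton_1_center (a point): Centre, 62.5 mm up, of one of three look-alike closed cardboard cartons (any may be the full one), 76 x 76 mm in plan, 125 mm tall, standing turned any way. z points up to its lid. The -x face has the outlined tear-open door, with a white paper tongue 26 mm wide that folds over the top edge above the door; x points from the door face to the plain face opposite.
- carton_2_center (a point): Second carton, looks as carton 1, same axes and size. The full carton weighs about 0.75 to 0.95 kg, each nearly empty one 0.12 to 0.16 kg. Pushed level 105 mm above the bench, the full one resists tipping with about 3 to 6 N (rubbing on the pusher included), a nearly empty one with 0.5 to 1.2 N.
- carton_3_center (a point): Third carton, looks as carton 1, same axes and size. Any carton topples by itself once it leans about 31 degrees (its top pushed about 65 mm); released well before, it rocks back on its foot. Pushed low down it may slide instead.
- oil_bottle: Bystander, to be left alone: small amber dropper bottle, standing, 32 mm across, 75 mm tall; origin at the centre of its underside.
- objective: Bystander, to be left alone: steel microscope objective standing on its thread, 32 mm across, 47 mm tall; origin at the centre of its underside.
- swab_jar: Bystander, to be left alone: clear jar with metal lid, 64 mm across, 90 mm tall; origin at the centre of its underside.
- brush: Bystander, to be left alone: lens brush lying flat, 170 mm long; its origin is on the bench side of it, near its middle.
- wash_bottle: Bystander, to be left alone: white wash bottle, standing, 60 mm across, 150 mm tall; origin at the centre of its underside.
There are look-alikes about, which are no part of the job. Leave any red look-alike of the part that bears carton_2_center alone. Leave any pink look-alike of the part that bears carton_3_center alone.

How it is judged:
By the outcome, as a careful person would: the job done as asked, in the order asked, and still so for the second after the job is handed in, with the robot touching nothing.
It also fails if it takes over 61 s, if anything falls off the work surface, if the arm or the gripper's body presses on something with over 40 N, if the wrist force passes 120 N, or if a joint passes its speed limit or range.

## Robot

A 7-joint arm with a two-finger parallel gripper is mounted at the origin on the work surface. World frame = base frame: x ahead of the robot, y to its left, z up, the work surface at z = 0. Lengths are in m, angles in rad, forces in N, time in s.
With the tool pointing down it reaches from about 0.425 to 0.925 m from the base axis. Payload 6.8 kg.
Tool frame: the origin (TCP) lies at the very end of the fingers, on their centre line; the grasp point (between the pads) lies 19 mm behind it (r.tcp_to_grasp is the distance from the TCP to the grasp point, in m); z points along the fingers, y is the line along which they close (so a half turn about z gives the same grasp; the last joint's range is limited). The gripper opens to 85 mm and grips with 20 to 120 N. Pads are 22 mm wide; open, the fingers measure 114 mm over their backs; the gripper's body (76 mm by 85 mm) begins 54 mm behind the grasp point. The pads swing forward as they close: fully open they stand 13 mm farther back than shut.
Start: joints at [-1.27, 0.477, 0.022, 1.555, -0.011, 1.109, -0.083], TCP at [0.268, 0.619, 0.206] pointing down, gripper open.
Joint ranges: [-2.96, 2.96], [-0.34, 2.1], [-1.41, 1.46], [0.24, 2.44], [-1.37, 4.51], [0.17, 1.92], [-2.96, 2.96]. Speed limits (rad/s): [2.39, 2.39, 3.14, 3.14, 3.14, 3.14, 3.14].

## Interface

Orientations are given as a rotation vector (axis times angle).
In Python, from bench import r gives the robot as it stands.
- The arm moves only by the tool step_arm, never from a script. Its argument "moves" is a list of rows, each a list of 7 numbers: the shift along the tool's x, y, z in mm, then the turn, a rotation vector about the tool's x, y, z in rad, then the finger opening in mm, from 0 to 85.4. A call has 1 to 8 rows; each row is the pose to reach, as a shift and turn from the pose commanded when the call began, along the tool's axes at that moment; what a row does not reach only later rows make up. A row lasts 1/10 s, in which the tool goes at most 50 mm and 8.59 degrees, less where a joint would pass 70% of its speed; a pose out of reach is approached as far as the arm can. A call with a gripper value outside its range is refused whole. The fingers move at their own pace and stop on an object; "grip_force" is the grip in N (left out, the last holds). Time passes only in rows, so rows that repeat a pose let the fingers close. It gives the time, the measured TCP pose, the force, the opening and the grip force at its end, in the units of the state.
- r.get_obs(): the state, without advancing time (a new reading comes with each control period).
- r.grab_frame(name): name is "scene" or "top" or "wrist"; returns a dict with "image" (384x512x3 uint8, red, green, blue), "depth" (384x512 float32, m along the optical axis (not along the pixel's ray), 0 where there is no reading), "mtx" (3x3 intrinsics, pixels), "rvec" (rotation vector, rad) and "tvec" (3), from world to camera coordinates, as OpenCV has them. Camera axes: x right, y down, z forward; pixel columns grow to the right and rows downward; lengths in m; the calibration is good to about 2 mm. A picture is of the moment at which its call begins.
- r.hand_in(): hands the job in; it is judged then, once.
The state is a dict: "clock": time; "joints": joint angles; "qvel": joint speeds; "tau": joint torques, N m; "tcp_pos": TCP position; "orientation": TCP orientation; "contact_force": force on the tool from outside, world axes, zero at the start; "moment": the same for the moment, N m; "grip_width": finger opening in m; "gripper_force": force on a finger pad.
Only numpy, scipy, OpenCV 4.12 (cv2) and the standard library are available. Lean on these libraries where they do the work, as an engineer would, in place of code of your own. Each camera call takes 0.05 s, during which the arm holds its last target. There are 200 camera calls.

## Working session

There is one attempt and no reset: what is moved stays moved. The work goes in short steps, Python scripts to look and compute and a tool call to move; the robot and the scene stay as the last step left them, time stands still between calls to the robot, and variables do not carry over. Pictures are saved under pics/ and viewed, at most 10 in all, crops included, and the job is handed in when it is done.

Besides the shell and the picture viewer there is one more tool, called after ">>>" by a JSON object that holds its "fn" and its "kwargs". step_arm: Moves the arm, as the interface text tells. Its arguments: {"type":"object","properties":{"moves":{"type":"array","items":{"type":"array","items":{"type":"number"}}},"grip_force":{"type":"number"}},"required":["moves"]}

```bash
mkdir -p pics
python3 - <<'E'
from bench import r
import cv2,numpy as np
o=r.get_obs();print(o['tcp_pos'],o['orientation'],o['contact_force'],o['grip_width'],o['clock'])
for n in('scene','top'):
    f=r.grab_frame(n);np.savez(f'{n}.npz',**f)
    cv2.imwrite(f'pics/{n}.png',cv2.resize(f['image'][:,:,::-1],(800,600)))
    print(n,f['mtx'],f['rvec'],f['tvec'])
E
```

```text
[0.26804651 0.61879724 0.2048318 ] [-6.37512774e-01 -3.07595885e+00  2.83586297e-03] [0.25861185 0.01436786 0.06319732] 0.08535642127471645 0.0
scene [[404.14804885   0.         258.04449961]
 [  0.         404.14804885 187.07374252]
 [  0.           0.           1.        ]] [ 1.24905737  2.12947625 -1.04451365] [ 0.24445761 -0.25476468  1.56232876]
top [[390.12976815   0.         258.70908218]
 [  0.         390.12976815 185.81214138]
 [  0.           0.           1.        ]] [ 2.10603075 -2.15685516  0.22567808] [0.04021675 0.55776093 1.35851203]
```

View pics/scene.png

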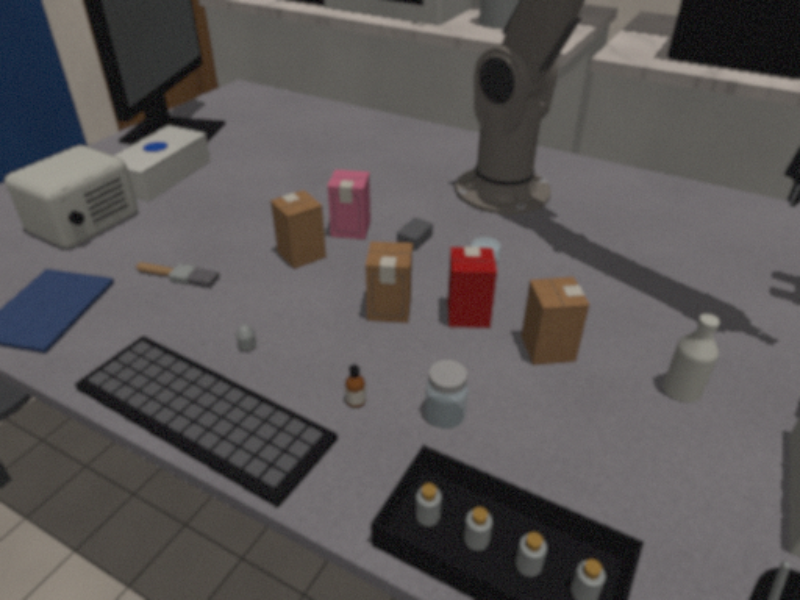

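View pics/top.png

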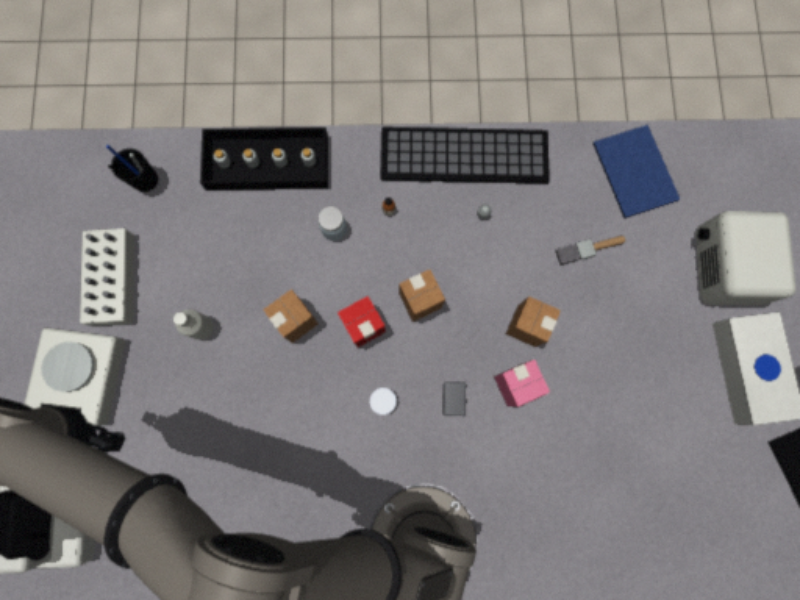

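The top view shows brown cartons at (290,315), (422,295) and (535,321). The look-alikes are red at (362,320) and pink at (524,383), so only the brown ones fit. Next I measure their poses, and make the crop to confirm them.

```bash
cat > h.py <<'E'
import numpy as np,cv2
def world(f):
    R=cv2.Rodrigues(np.array(f['rvec']))[0];t=np.array(f['tvec']).ravel();K=f['mtx'];d=f['depth']
    v,u=np.mgrid[:384,:512]
    c=np.stack([(u-K[0,2])/K[0,0]*d,(v-K[1,2])/K[1,1]*d,d],-1)
    return (c-t)@R
def cartons(f,seeds):
    W=world(f);im=f['image'].astype(int)
    out=[]
    for (u,v) in seeds:
        m=np.zeros((384,512),bool);m[max(v-32,0):v+32,max(u-32,0):u+32]=1
        m&=(W[...,2]>.112)&(W[...,2]<.14)
        n,l=cv2.connectedComponents(m.astype(np.uint8));m=l==l[v,u]
        p=W[m][:,:2];rc=cv2.minAreaRect((p*1000).astype(np.float32))
        sat=im.max(-1)-im.min(-1);w=m&(sat<45)&(im.min(-1)>110)
        c=np.array(rc[0])/1000;tg=W[w][:,:2].mean(0)
        d=c-tg;yaw=np.arctan2(d[1],d[0])
        # snap to rect
        a=np.deg2rad(rc[2]);k=round((yaw-a)/(np.pi/2));ys=a+k*np.pi/2
        out.append((c,ys))
        print((u,v),'c',c.round(4),'size',np.round(rc[1],1),'z',np.median(W[m][:,2]).round(4),'ntong',w.sum(),'yaw raw/snap deg',np.rad2deg([yaw,ys]).round(1))
    return out
E
python3 - <<'E'
from h import *
f=dict(np.load('top.npz'))
s=.64
cartons(f,[(int(u*s),int(v*s)) for u,v in[(290,315),(422,295),(535,321),(362,320),(524,383)]])
W=world(f)
for n,(u,v) in dict(jar=(331,218),oil=(389,205),obj=(484,211),wash=(183,319),brushhead=(568,254),brushend=(622,240),white=(383,401),grey=(455,398)).items():
    print(n,W[int(v*s),int(u*s)].round(3))
c=f['image'][160:270,150:380,::-1]
cv2.imwrite('pics/crop.png',cv2.resize(c,None,fx=3.4,fy=3.4,interpolation=cv2.INTER_CUBIC))
E
```

```text
(185, 201) c [0.5028 0.2861] size [77.4 76.5] z 0.1244 ntong 75 yaw raw/snap deg [-59.4 -53.8]
(270, 188) c [ 0.5439 -0.0091] size [76.5 77. ] z 0.1247 ntong 74 yaw raw/snap deg [-156.8 -155.1]
(342, 205) c [ 0.4775 -0.2601] size [76.8 77.2] z 0.1248 ntong 66 yaw raw/snap deg [69.2 63.7]
(231, 204) c [0.4859 0.1264] size [76.9 75.8] z 0.1248 ntong 57 yaw raw/snap deg [27.1 28.6]
(335, 245) c [ 0.34   -0.2256] size [76.2 77.5] z 0.1247 ntong 71 yaw raw/snap deg [-158.3 -157.8]
jar [0.726 0.195 0.09 ]
oil [0.763 0.061 0.063]
obj [ 0.75  -0.167  0.043]
wash [0.489 0.501 0.147]
brushhead [ 0.648 -0.37   0.017]
brushend [ 0.682 -0.508  0.014]
white [0.31  0.081 0.041]
grey [ 0.313 -0.082  0.032]
```

View pics/crop.png

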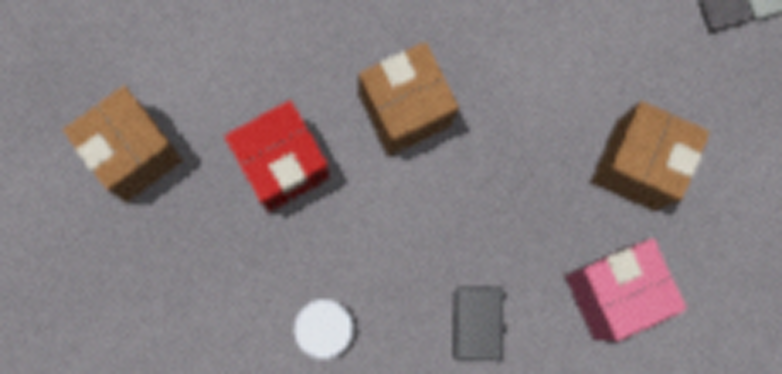

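The crop confirms three brown cartons. Left A is at crop (115,140) with its tongue at lower left. Middle B is at (408,95) with its tongue at the top, and right C is at (655,155) with its tongue at the right. The red (277,155) and pink (625,290) ones are left alone. I start by probing A.

```bash
cat >> h.py <<'E'
C={'A':((.5028,.2861),-53.8),'B':((.5439,-.0091),-155.1),'C':((.4775,-.2601),63.7)}
def plan(k,dist,z,flip=False,o=None):
    """row taking TCP to dist (m, along push dir from carton centre), tool x along push axis"""
    from bench import r
    from scipy.spatial.transform import Rotation as Ro
    o=o or r.get_obs();R=Ro.from_rotvec(o['orientation'])
    c,y=C[k];a=np.deg2rad(y);d=np.array([np.cos(a),np.sin(a)])
    p=np.r_[np.array(c)+dist*d,z]
    b=a+np.pi if flip else a
    T=Ro.from_matrix(np.array([[np.cos(b),np.sin(b),0],[np.sin(b),-np.cos(b),0],[0,0,-1]]))  # rows: see T
    print(k,dist,z,'shift mm',(R.inv().apply(p-o['tcp_pos'])*1000).round(1),'turn',(R.inv()*T).as_rotvec().round(4),'tcp',np.round(o['tcp_pos'],4),'F',np.round(o['contact_force'],2),'Fd',np.round(o['contact_force'][:2]@d,2),'t',o['clock'],'w',round(o['grip_width'],4))
E
python3 -c "
from h import *
plan('A',-.085,.2,True);plan('A',-.085,.1,True)"
```

```text
A -0.085 0.2 shift mm [-274.3 -169.1    5.2] turn [-1.500e-03  5.000e-04  5.302e-01] tcp [0.2681 0.6189 0.2049] F [-0.01 -0.97 -0.34] Fd 0.78 t 0.1 w 0.0851
A -0.085 0.1 shift mm [-274.3 -168.9  105.2] turn [-1.500e-03  5.000e-04  5.302e-01] tcp [0.2681 0.6189 0.2049] F [-0.01 -0.97 -0.34] Fd 0.78 t 0.1 w 0.0851
```

>>> {"fn": "step_arm", "kwargs": {"moves": [[-40, -25, 2, 0, 0, 0.1, 40], [-80, -50, 5, 0, 0, 0.2, 40], [-120, -75, 5, 0, 0, 0.3, 40], [-160, -100, 5, 0, 0, 0.4, 40], [-200, -125, 5, 0, 0, 0.53, 40], [-240, -150, 5, 0, 0, 0.53, 40], [-274, -169, 5, 0, 0, 0.53, 40], [-274, -169, 5, 0, 0, 0.53, 40]]}}

```text
clock: 0.9
tcp_pos: [0.4568, 0.3487, 0.2008]
orientation: [1.434, 2.792, -0.003]
contact_force: [0.1, 0.0, 0.2]
grip_width: 0.0399
gripper_force: 0.0
```

```bash
python3 -c "
from h import *
plan('A',-.085,.1,True);plan('A',-.055,.1,True)"
```

```text
A -0.085 0.1 shift mm [7.600e+00 1.000e-01 1.008e+02] turn [-0.0003  0.0033 -0.0099] tcp [0.4568 0.3487 0.2008] F [0.09 0.02 0.18] Fd 0.04 t 0.9 w 0.0399
A -0.055 0.1 shift mm [-22.4   0.4 100.9] turn [-0.0003  0.0033 -0.0099] tcp [0.4568 0.3487 0.2008] F [0.09 0.02 0.18] Fd 0.04 t 0.9 w 0.0399
```

>>> {"fn": "step_arm", "kwargs": {"moves": [[0, 0, 40, 0, 0, 0, 40], [0, 0, 80, 0, 0, 0, 40], [0, 0, 101, 0, 0, 0, 40], [0, 0, 101, 0, 0, 0, 40], [0, 0, 101, 0, 0, 0, 40]]}}

```text
clock: 1.4
tcp_pos: [0.4524, 0.3558, 0.1]
orientation: [-1.421, -2.802, 0.001]
contact_force: [0.1, 0.4, -0.5]
grip_width: 0.0402
gripper_force: 0.0
```

```bash
python3 -c "
from h import *
plan('A',-.055,.1,True)"
```

```text
A -0.055 0.1 shift mm [-31.   -0.5   0. ] turn [-0.0004  0.      0.0005] tcp [0.4524 0.3558 0.1   ] F [ 0.1   0.35 -0.46] Fd -0.23 t 1.4 w 0.0402
```

>>> {"fn": "step_arm", "kwargs": {"moves": [[-15, 0, 0, 0, 0, 0, 40], [-28, 0, 0, 0, 0, 0, 40], [-32, 0, 0, 0, 0, 0, 40], [-35, 0, 0, 0, 0, 0, 40], [-38, 0, 0, 0, 0, 0, 40], [-41, 0, 0, 0, 0, 0, 40], [-43, 0, 0, 0, 0, 0, 40], [-44, 0, 0, 0, 0, 0, 40]]}}

```text
clock: 2.2
tcp_pos: [0.4785, 0.3199, 0.0997]
orientation: [-1.421, -2.802, 0.0]
contact_force: [-0.7, -0.6, -0.3]
grip_width: 0.0401
gripper_force: 0.0
```

>>> {"fn": "step_arm", "kwargs": {"moves": [[-1, 0, 0, 0, 0, 0, 40], [-2, 0, 0, 0, 0, 0, 40], [-3, 0, 0, 0, 0, 0, 40]]}}

```text
clock: 2.5
tcp_pos: [0.4803, 0.3176, 0.0998]
orientation: [-1.421, -2.802, -0.0]
contact_force: [0.2, 0.0, -1.4]
grip_width: 0.0404
gripper_force: 0.0
```

>>> {"fn": "step_arm", "kwargs": {"moves": [[-1, 0, 0, 0, 0, 0, 40], [-2, 0, 0, 0, 0, 0, 40], [-3, 0, 0, 0, 0, 0, 40]]}}

```text
clock: 2.8
tcp_pos: [0.4821, 0.315, 0.0998]
orientation: [-1.421, -2.802, 0.0]
contact_force: [0.2, -0.5, -0.0]
grip_width: 0.0402
gripper_force: 0.0
```

>>> {"fn": "step_arm", "kwargs": {"moves": [[-1, 0, 0, 0, 0, 0, 40], [-2, 0, 0, 0, 0, 0, 40]]}}

```text
clock: 3.0
tcp_pos: [0.4833, 0.3134, 0.0998]
orientation: [-1.421, -2.802, -0.0]
contact_force: [-0.3, 0.5, 0.1]
grip_width: 0.04
gripper_force: 0.0
```

Run:
```python
from h import *
from bench import r
plan('A',-.085,.1,True)
f=r.grab_frame('scene')
im=f['image'][120:300,130:400,::-1]
cv2.imwrite('pics/s2.png',cv2.resize(im,None,fx=2.9,fy=2.9,interpolation=cv2.INTER_CUBIC))
```

```text
A -0.085 0.1 shift mm [51.5 -0.4 -0.2] turn [ 0.0001 -0.0001  0.0001] tcp [0.4833 0.3134 0.0998] F [-0.35  0.54  0.08] Fd -0.64 t 3.0 w 0.04
```

View pics/s2.png

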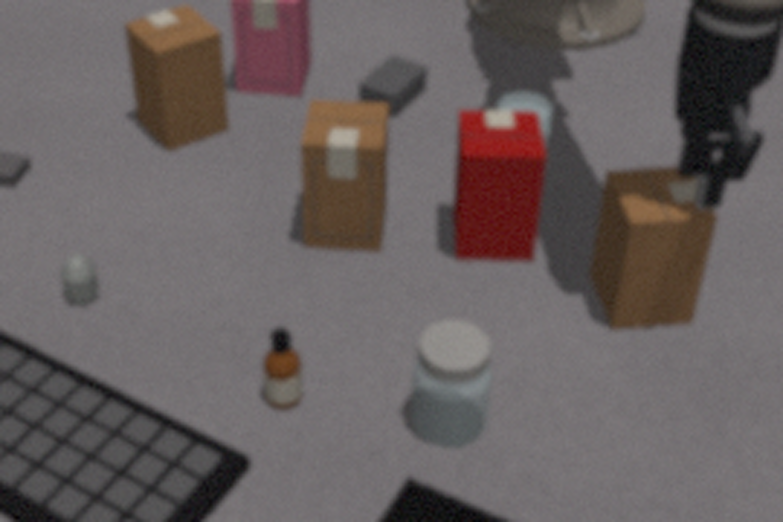

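A, at right around (655,250), seems to be in contact with the fingers and the force is tiny. I check from depth that it has actually tipped.

Run:
```python
from h import *
from bench import r
g=dict(np.load('scene.npz'));f=r.grab_frame('scene')
c=np.array(C['A'][0]);a=np.deg2rad(C['A'][1]);d=np.array([np.cos(a),np.sin(a)]);n=np.array([-d[1],d[0]])
for F in(g,f):
    W=world(F);q=(W[...,:2]-c);s=q@d;t=q@n
    im=F['image'].astype(int);br=(im[...,0]-im[...,2]>25)&(abs(s)<.09)&(abs(t)<.03)&(W[...,2]>.1)&(W[...,2]<.16)
    for lo in(-.03,-.01,.01,.03):
        m=br&(s>lo-.01)&(s<lo+.01);print(lo,m.sum(),np.median(W[m][:,2]).round(4) if m.any() else None)
```

```text
-0.03 68 0.1232
-0.01 99 0.1229
0.01 108 0.1233
0.03 160 0.1224
-0.03 16 0.1237
-0.01 80 0.1234
0.01 110 0.1232
0.03 160 0.1222
```

Run:
```python
from h import *
from bench import r
c=np.array(C['A'][0]);a=np.deg2rad(C['A'][1]);d=np.array([np.cos(a),np.sin(a)]);n=np.array([-d[1],d[0]])
for nm in('scene','top'):
  g=dict(np.load(nm+'.npz'));f=r.grab_frame(nm)
  for F in(g,f):
    W=world(F);q=(W[...,:2]-c);s=q@d;t=q@n
    m=(abs(s)<.1)&(abs(t)<.03)&(W[...,2]>.115)&(W[...,2]<.135);im=F['image'].astype(int);m&=(im[...,0]-im[...,2]>25)
    print(nm,m.sum(),np.percentile(s[m],[0,2,98,100]).round(4),np.percentile(t[m],[2,98]).round(3))
  cv2.imwrite(f'pics/{nm}A.png',cv2.resize((f['image'][100:300,100:300] if nm=='top' else f['image'][150:270,310:430])[:,:,::-1],(600,600),interpolation=cv2.INTER_CUBIC))
```

```text
scene 396 [-0.0391 -0.0366  0.0374  0.0382] [-0.028  0.029]
scene 333 [-0.0309 -0.0231  0.0373  0.038 ] [-0.029  0.029]
top 339 [-0.0374 -0.0345  0.0376  0.0383] [-0.029  0.029]
top 254 [-0.0219 -0.0179  0.0375  0.0383] [-0.029  0.028]
```

View pics/sceneA.png

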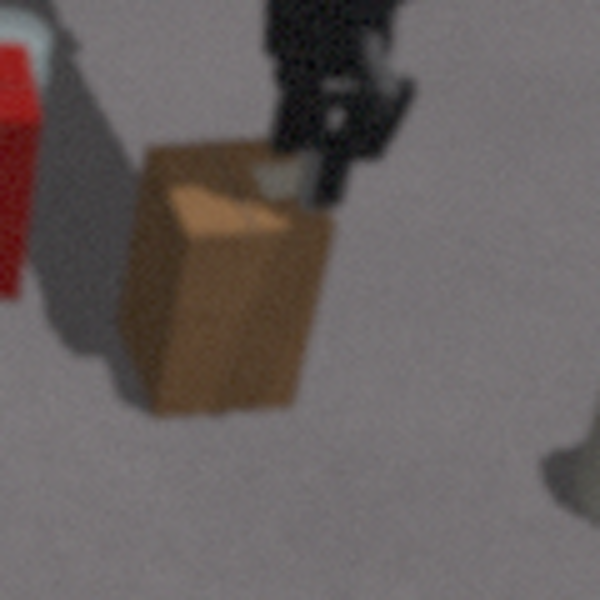

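Run:
```python
from h import *
from bench import r
o=r.get_obs();print(o['tcp_pos'],o['contact_force'],o['clock'])
c=np.array(C['A'][0]);a=np.deg2rad(C['A'][1]);d=np.array([np.cos(a),np.sin(a)]);n=np.array([-d[1],d[0]])
for nm in('scene','top','wrist'):
    F=r.grab_frame(nm);W=world(F);q=(W[...,:2]-c);s=q@d;t=q@n
    im=F['image'].astype(int);dk=(im.max(-1)<70)&(F['depth']>0)&(abs(s+.034)<.06)&(abs(t)<.08)
    for lo in np.arange(.09,.21,.01):
        m=dk&(W[...,2]>lo)&(W[...,2]<lo+.01)
        if m.sum()>3:print(nm,lo.round(2),m.sum(),'s',np.percentile(s[m],[3,97]).round(3),'t',np.percentile(t[m],[3,97]).round(3))
    if nm=='wrist':cv2.imwrite('pics/wA.png',F['image'][:,:,::-1])
```

```text
[0.48327496 0.3134413  0.09981476] [-0.0594178   0.28343571 -0.05228985] 3.2
scene 0.12 14 s [-0.039 -0.025] t [-0.033  0.012]
scene 0.13 44 s [-0.042 -0.023] t [-0.021  0.036]
scene 0.14 52 s [-0.041 -0.023] t [-0.02   0.037]
scene 0.15 46 s [-0.039 -0.023] t [-0.02   0.037]
scene 0.16 30 s [-0.034 -0.022] t [-0.024  0.035]
scene 0.17 70 s [-0.041 -0.02 ] t [-0.042  0.054]
scene 0.18 57 s [-0.042 -0.019] t [-0.052  0.058]
scene 0.19 97 s [-0.041 -0.016] t [-0.051  0.062]
scene 0.2 97 s [-0.039 -0.016] t [-0.051  0.066]
top 0.09 9 s [-0.025  0.024] t [-0.039 -0.038]
top 0.1 9 s [-0.021  0.022] t [-0.038 -0.037]
top 0.11 6 s [-0.011  0.02 ] t [-0.039 -0.037]
top 0.12 5 s [-0.022 -0.007] t [-0.039  0.015]
wrist 0.09 8 s [-0.04  -0.039] t [-0.029 -0.028]
wrist 0.1 33 s [-0.04  -0.039] t [-0.029 -0.014]
wrist 0.11 6 s [-0.039 -0.039] t [-0.023  0.023]
wrist 0.12 76 s [-0.043  0.013] t [-0.028  0.02 ]
wrist 0.13 446 s [-0.045 -0.025] t [-0.032  0.032]
wrist 0.14 619 s [-0.045 -0.025] t [-0.032  0.033]
wrist 0.15 687 s [-0.045 -0.025] t [-0.033  0.033]
wrist 0.16 1122 s [-0.047 -0.024] t [-0.037  0.038]
wrist 0.17 3756 s [-0.047 -0.027] t [-0.049  0.05 ]
wrist 0.18 6843 s [-0.046 -0.024] t [-0.052  0.053]
wrist 0.19 6854 s [-0.051 -0.026] t [-0.055  0.056]
wrist 0.2 10657 s [-0.051 -0.038] t [-0.059  0.059]
```

View pics/wA.png

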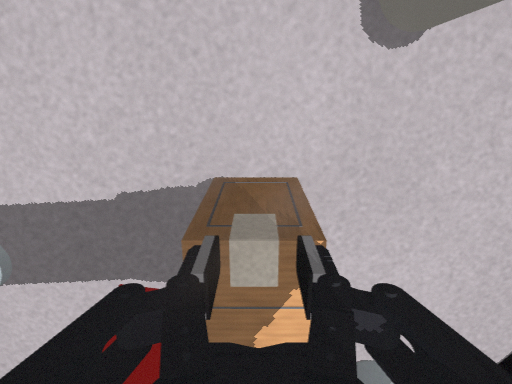

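The wrist view shows the fingertips at (205,275) and (320,275), above the lid and either side of the tongue at (255,250). They end about 25 mm higher than the TCP reading suggests, so A has not been touched. I back off, narrow the fingers and measure the real tip height.

>>> {"fn": "step_arm", "kwargs": {"moves": [[0, 0, -5, 0, 0, 0, 40], [25, 0, -5, 0, 0, 0, 20], [50, 0, -5, 0, 0, 0, 20], [50, 0, 0, 0, 0, 0, 20], [50, 0, 0, 0, 0, 0, 20]]}}

```text
clock: 3.85
tcp_pos: [0.4532, 0.3539, 0.0995]
orientation: [-1.419, -2.803, 0.001]
contact_force: [0.0, -0.0, 0.2]
grip_width: 0.0201
gripper_force: 0.0
```

Run:
```python
from h import *
from bench import r
plan('A',-.085,.1,True)
c=np.array(C['A'][0]);a=np.deg2rad(C['A'][1]);d=np.array([np.cos(a),np.sin(a)]);n=np.array([-d[1],d[0]])
for nm in('wrist','scene'):
    F=r.grab_frame(nm);W=world(F);q=(W[...,:2]-c);s=q@d;t=q@n
    ok=(F['depth']>0)&(abs(s+.085)<.03)&(abs(t)<.05)
    for lo in np.arange(.07,.17,.005):
        m=ok&(W[...,2]>lo)&(W[...,2]<lo+.005)
        if m.sum()>3:print(nm,lo.round(3),m.sum(),'s',np.percentile(s[m],[3,97]).round(3),'t',np.percentile(t[m],[3,97]).round(3))
```

```text
A -0.085 0.1 shift mm [ 0.9 -0.  -0.5] turn [-0.0008  0.0002  0.0017] tcp [0.4532 0.3539 0.0995] F [ 0.03 -0.01  0.17] Fd 0.02 t 3.85 w 0.0201
wrist 0.125 113 s [-0.095 -0.079] t [-0.016  0.015]
wrist 0.13 264 s [-0.096 -0.075] t [-0.022  0.022]
wrist 0.135 326 s [-0.095 -0.076] t [-0.023  0.023]
wrist 0.14 384 s [-0.095 -0.082] t [-0.023  0.022]
wrist 0.145 390 s [-0.096 -0.076] t [-0.023  0.022]
wrist 0.15 454 s [-0.096 -0.076] t [-0.023  0.022]
wrist 0.155 328 s [-0.096 -0.075] t [-0.017  0.016]
wrist 0.16 720 s [-0.096 -0.074] t [-0.018  0.018]
wrist 0.165 844 s [-0.098 -0.08 ] t [-0.033  0.034]
scene 0.12 6 s [-0.092 -0.077] t [-0.01   0.018]
scene 0.125 12 s [-0.092 -0.072] t [-0.014  0.019]
scene 0.13 23 s [-0.087 -0.071] t [-0.012  0.026]
scene 0.135 20 s [-0.088 -0.072] t [-0.011  0.027]
scene 0.14 26 s [-0.089 -0.072] t [-0.013  0.027]
scene 0.145 22 s [-0.088 -0.072] t [-0.01   0.028]
scene 0.15 28 s [-0.087 -0.072] t [-0.012  0.027]
scene 0.155 21 s [-0.084 -0.072] t [-0.014  0.027]
scene 0.16 14 s [-0.082 -0.072] t [-0.016  0.027]
scene 0.165 20 s [-0.09 -0.07] t [-0.025  0.04 ]
```

Real tips sit 26 mm above the TCP reading. I lower by 20 mm so they are at about 105 mm, then push.

>>> {"fn": "step_arm", "kwargs": {"moves": [[0, 0, 20, 0, 0, 0, 20], [0, 0, 20, 0, 0, 0, 20], [-15, 0, 20, 0, 0, 0, 20], [-28, 0, 20, 0, 0, 0, 20], [-32, 0, 20, 0, 0, 0, 20], [-35, 0, 20, 0, 0, 0, 20], [-37, 0, 20, 0, 0, 0, 20], [-38, 0, 20, 0, 0, 0, 20]]}}

```text
clock: 4.75
tcp_pos: [0.4762, 0.3235, 0.08]
orientation: [-1.421, -2.802, -0.001]
contact_force: [-0.6, 0.7, 0.5]
grip_width: 0.0199
gripper_force: 0.5
```

>>> {"fn": "step_arm", "kwargs": {"moves": [[-1, 0, 0, 0, 0, 0, 20], [-2, 0, 0, 0, 0, 0, 20], [-3, 0, 0, 0, 0, 0, 20]]}}

```text
clock: 5.05
tcp_pos: [0.4778, 0.3209, 0.0798]
orientation: [-1.42, -2.802, 0.0]
contact_force: [-0.8, 0.6, 0.9]
grip_width: 0.0203
gripper_force: 0.5
```

>>> {"fn": "step_arm", "kwargs": {"moves": [[-1, 0, 0, 0, 0, 0, 20], [-2, 0, 0, 0, 0, 0, 20], [-3, 0, 0, 0, 0, 0, 20]]}}

```text
clock: 5.35
tcp_pos: [0.4798, 0.3182, 0.0798]
orientation: [-1.421, -2.802, 0.0]
contact_force: [-0.0, 0.8, 1.4]
grip_width: 0.0201
gripper_force: 0.5
```

>>> {"fn": "step_arm", "kwargs": {"moves": [[-1, 0, 0, 0, 0, 0, 20]]}}

```text
clock: 5.45
tcp_pos: [0.4804, 0.3174, 0.0798]
orientation: [-1.421, -2.802, 0.0]
contact_force: [-1.1, 1.1, 1.7]
grip_width: 0.0198
gripper_force: 0.5
```

>>> {"fn": "step_arm", "kwargs": {"moves": [[-1, 0, 0, 0, 0, 0, 20]]}}

```text
clock: 5.55
tcp_pos: [0.481, 0.3166, 0.0798]
orientation: [-1.421, -2.802, -0.0]
contact_force: [-1.5, 0.3, 1.3]
grip_width: 0.0199
gripper_force: 0.5
```

```bash
cat >> h.py <<'E'
def tilt(k):
    from bench import r
    c,y=C[k];c=np.array(c);a=np.deg2rad(y);d=np.array([np.cos(a),np.sin(a)]);n=np.array([-d[1],d[0]])
    for nm in('scene','top'):
        F=r.grab_frame(nm);W=world(F);q=(W[...,:2]-c);s=q@d;t=q@n;im=F['image'].astype(int)
        m=(abs(s)<.09)&(abs(t)<.03)&(W[...,2]>.105)&(W[...,2]<.16)&(im[...,0]-im[...,2]>20)
        print(nm,m.sum(),'s',np.percentile(s[m],[2,98]).round(3),'z@s',[(x,np.median(W[m&(abs(s-x)<.01)][:,2]).round(4)) for x in(-.02,0,.02,.04)])
E
python3 -c "
from h import *
plan('A',-.085,.079,True);tilt('A')"
```

```text
A -0.085 0.079 shift mm [47.5 -0.4  0.8] turn [-0.     -0.      0.0001] tcp [0.481  0.3166 0.0798] F [-1.49  0.34  1.31] Fd -1.15 t 5.55 w 0.0199
scene 408 s [-0.021  0.051] z@s [(-0.02, np.float64(0.1303)), (0, np.float64(0.1283)), (0.02, np.float64(0.126)), (0.04, np.float64(0.1235))]
top 303 s [-0.017  0.052] z@s [(-0.02, np.float64(0.1313)), (0, np.float64(0.13)), (0.02, np.float64(0.1272)), (0.04, np.float64(0.1253))]
```

A leans 6.5° with only about 1 N, so it is nearly empty. I ease it back and go to B.

>>> {"fn": "step_arm", "kwargs": {"moves": [[3, 0, 0, 0, 0, 0, 20], [6, 0, 0, 0, 0, 0, 20], [9, 0, 0, 0, 0, 0, 20], [12, 0, 0, 0, 0, 0, 20], [20, 0, 0, 0, 0, 0, 20], [40, 0, 0, 0, 0, 0, 20], [45, 0, -40, 0, 0, 0, 20], [45, 0, -80, 0, 0, 0, 20]]}}

```text
clock: 6.45
tcp_pos: [0.4522, 0.354, 0.1597]
orientation: [-1.417, -2.802, 0.004]
contact_force: [1.1, 0.2, 0.4]
grip_width: 0.0203
gripper_force: 0.0
```

```bash
python3 -c "
from h import *
tilt('A')
for f in(0,1): plan('B',-.09,.16,f)"
```

```text
scene 424 s [-0.035  0.038] z@s [(-0.02, np.float64(0.1231)), (0, np.float64(0.1234)), (0.02, np.float64(0.1234)), (0.04, np.float64(0.1203))]
top 349 s [-0.035  0.037] z@s [(-0.02, np.float64(0.1246)), (0, np.float64(0.1244)), (0.02, np.float64(0.1244)), (0.04, np.float64(0.124))]
B -0.09 0.16 shift mm [-363.7  -57.5    4.1] turn [ 0.0091  0.0053 -1.3728] tcp [0.4568 0.3561 0.1652] F [1.09 0.7  0.68] Fd -1.29 t 6.55 w 0.0198
B -0.09 0.16 shift mm [-363.7  -57.5    4.1] turn [ 0.0056 -0.0096  1.7688] tcp [0.4568 0.3561 0.1652] F [1.09 0.7  0.68] Fd -1.29 t 6.55 w 0.0198
```

>>> {"fn": "step_arm", "kwargs": {"moves": [[-45, -7, 0, 0, 0, 0.14, 20], [-90, -14, 0, 0, 0, 0.28, 20], [-135, -21, 0, 0, 0, 0.42, 20], [-180, -28, 0, 0, 0, 0.56, 20], [-225, -36, 0, 0, 0, 0.7, 20], [-270, -43, 0, 0, 0, 0.84, 20], [-315, -50, 0, 0, 0, 0.98, 20], [-364, -57, 0, 0, 0, 1.12, 20]]}}

```text
clock: 7.35
tcp_pos: [0.6237, 0.0251, 0.1594]
orientation: [-2.695, -1.613, -0.0]
contact_force: [1.2, 0.6, -0.2]
grip_width: 0.0199
gripper_force: 0.0
```

>>> {"fn": "step_arm", "kwargs": {"moves": [[0, 0, 0, 0, 0, 0.14, 20], [0, 0, 0, 0, 0, 0.28, 20], [0, 0, 0, 0, 0, 0.42, 20], [0, 0, 0, 0, 0, 0.56, 20], [0, 0, 0, 0, 0, 0.65, 20], [0, 0, 0, 0, 0, 0.65, 20], [0, 0, 0, 0, 0, 0.65, 20]]}}

```text
clock: 8.05
tcp_pos: [0.6231, 0.026, 0.1594]
orientation: [3.067, 0.679, -0.001]
contact_force: [0.3, 0.0, 0.4]
grip_width: 0.02
gripper_force: 0.0
```

```bash
python3 -c "
from h import *
plan('B',-.09,.079,1)"
```

```text
B -0.09 0.079 shift mm [ 3.4 -1.6 80.4] turn [0.     0.0006 0.001 ] tcp [0.6231 0.026  0.1594] F [0.28 0.03 0.42] Fd -0.27 t 8.05 w 0.02
```

>>> {"fn": "step_arm", "kwargs": {"moves": [[3, -1.6, 40, 0, 0, 0, 20], [3, -1.6, 80, 0, 0, 0, 20], [3, -1.6, 80, 0, 0, 0, 20], [-15, -1.6, 80, 0, 0, 0, 20], [-30, -1.6, 80, 0, 0, 0, 20], [-35, -1.6, 80, 0, 0, 0, 20], [-38, -1.6, 80, 0, 0, 0, 20], [-40, -1.6, 80, 0, 0, 0, 20]]}}

```text
clock: 8.85
tcp_pos: [0.5873, 0.0107, 0.0808]
orientation: [-3.068, -0.676, -0.003]
contact_force: [-0.6, 0.3, -0.1]
grip_width: 0.0199
gripper_force: 0.0
```

>>> {"fn": "step_arm", "kwargs": {"moves": [[-1, 0, 0, 0, 0, 0, 20], [-2, 0, 0, 0, 0, 0, 20], [-3, 0, 0, 0, 0, 0, 20]]}}

```text
clock: 9.15
tcp_pos: [0.5842, 0.0093, 0.08]
orientation: [3.068, 0.675, 0.001]
contact_force: [0.7, 0.1, 1.1]
grip_width: 0.0202
gripper_force: 0.5
```

>>> {"fn": "step_arm", "kwargs": {"moves": [[-1, 0, 0, 0, 0, 0, 20], [-2, 0, 0, 0, 0, 0, 20], [-3, 0, 0, 0, 0, 0, 20]]}}

```text
clock: 9.45
tcp_pos: [0.5809, 0.0078, 0.0798]
orientation: [3.068, 0.675, 0.0]
contact_force: [0.6, 0.1, 0.6]
grip_width: 0.0199
gripper_force: 0.5
```

>>> {"fn": "step_arm", "kwargs": {"moves": [[-1, 0, 0, 0, 0, 0, 20], [-2, 0, 0, 0, 0, 0, 20]]}}

```text
clock: 9.65
tcp_pos: [0.579, 0.0069, 0.0798]
orientation: [-3.068, -0.675, 0.0]
contact_force: [0.8, 0.7, 1.2]
grip_width: 0.0199
gripper_force: 0.5
```

```bash
python3 -c "
from h import *
plan('B',-.09,.079,1);tilt('B')"
```

```text
B -0.09 0.079 shift mm [51.4 -0.4  0.8] turn [-0.0001  0.0001 -0.0018] tcp [0.579  0.0069 0.0798] F [0.85 0.7  1.16] Fd -1.06 t 9.65 w 0.0199
scene 91 s [-0.051  0.046] z@s [(-0.02, np.float64(0.1182)), (0, np.float64(0.1265)), (0.02, np.float64(0.1248)), (0.04, np.float64(0.1231))]
top 100 s [0.006 0.047] z@s [(-0.02, np.float64(nan)), (0, np.float64(0.1285)), (0.02, np.float64(0.1277)), (0.04, np.float64(0.1252))]
  return _methods._mean(a, axis=axis, dtype=dtype,
  ret = ret.dtype.type(ret / rcount)
```

B also tips at about 1 N, so it is nearly empty. I ease it back, rise, and work out the route to C.

>>> {"fn": "step_arm", "kwargs": {"moves": [[3, 0, 0, 0, 0, 0, 20], [6, 0, 0, 0, 0, 0, 20], [9, 0, 0, 0, 0, 0, 20], [12, 0, 0, 0, 0, 0, 20], [22, 0, 0, 0, 0, 0, 20], [42, 0, 0, 0, 0, 0, 20], [48, 0, -40, 0, 0, 0, 20], [48, 0, -80, 0, 0, 0, 20]]}}

```text
clock: 10.55
tcp_pos: [0.6232, 0.0282, 0.1597]
orientation: [3.067, 0.677, -0.004]
contact_force: [1.0, -0.5, 1.0]
grip_width: 0.0198
gripper_force: 0.0
```

```bash
python3 -c "
from h import *
tilt('B')
for f in(0,1): plan('C',-.09,.16,f)" 2>/dev/null
```

```text
scene 252 s [-0.041  0.034] z@s [(-0.02, np.float64(0.1235)), (0, np.float64(0.1232)), (0.02, np.float64(0.1233)), (0.04, np.float64(0.1228))]
top 230 s [-0.032  0.038] z@s [(-0.02, np.float64(0.1255)), (0, np.float64(0.1248)), (0.02, np.float64(0.1248)), (0.04, np.float64(0.1233))]
C -0.09 0.16 shift mm [-326.2  254.3    3.1] turn [ 0.006  -0.0071 -0.679 ] tcp [0.6271 0.0268 0.1651] F [0.62 0.05 0.4 ] Fd 0.32 t 10.65 w 0.0199
C -0.09 0.16 shift mm [-326.2  254.3    3.1] turn [-0.0091 -0.0077  2.4625] tcp [0.6271 0.0268 0.1651] F [0.62 0.05 0.4 ] Fd 0.32 t 10.65 w 0.0199
```

>>> {"fn": "step_arm", "kwargs": {"moves": [[-41, 32, 0, 0, 0, -0.09, 20], [-82, 64, 0, 0, 0, -0.18, 20], [-123, 96, 0, 0, 0, -0.27, 20], [-164, 128, 0, 0, 0, -0.36, 20], [-205, 160, 0, 0, 0, -0.45, 20], [-246, 192, 0, 0, 0, -0.54, 20], [-287, 224, 0, 0, 0, -0.63, 20], [-325, 254, 0, 0, 0, -0.68, 20]]}}

```text
clock: 11.45
tcp_pos: [0.4391, -0.3302, 0.1597]
orientation: [2.665, 1.664, 0.001]
contact_force: [0.4, -0.4, 0.5]
grip_width: 0.02
gripper_force: 0.0
```

>>> {"fn": "step_arm", "kwargs": {"moves": [[0, 0, 0, 0, 0, 0, 20], [0, 0, 0, 0, 0, 0, 20], [0, 0, 0, 0, 0, 0, 20], [0, 0, 0, 0, 0, 0, 20]]}}

```text
clock: 11.85
tcp_pos: [0.441, -0.3271, 0.1595]
orientation: [-2.665, -1.663, -0.0]
contact_force: [0.1, -0.5, 0.6]
grip_width: 0.0199
gripper_force: 0.0
```

```bash
python3 -c "
from h import *
plan('C',-.09,.079,0)"
```

```text
C -0.09 0.079 shift mm [-13.9   3.   80.4] turn [-0.0005 -0.0005  0.0039] tcp [ 0.441  -0.3271  0.1595] F [ 0.11 -0.48  0.64] Fd -0.39 t 11.85 w 0.0199
```

>>> {"fn": "step_arm", "kwargs": {"moves": [[-14, 3, 0, 0, 0, 0.004, 20], [-14, 3, 40, 0, 0, 0.004, 20], [-14, 3, 79, 0, 0, 0.004, 20], [-14, 3, 79, 0, 0, 0.004, 20], [5, 3, 79, 0, 0, 0.004, 20], [18, 3, 79, 0, 0, 0.004, 20], [24, 3, 79, 0, 0, 0.004, 20], [27, 3, 79, 0, 0, 0.004, 20]]}}

```text
clock: 12.65
tcp_pos: [0.4555, -0.3055, 0.0818]
orientation: [2.669, 1.655, 0.001]
contact_force: [-1.6, -3.0, 3.7]
grip_width: 0.02
gripper_force: 2.1
```

>>> {"fn": "step_arm", "kwargs": {"moves": [[1, 0, 0, 0, 0, 0, 20], [2, 0, 0, 0, 0, 0, 20], [3, 0, 0, 0, 0, 0, 20]]}}

```text
clock: 12.95
tcp_pos: [0.4553, -0.3051, 0.0815]
orientation: [2.671, 1.65, -0.001]
contact_force: [-2.8, -5.0, 4.7]
grip_width: 0.0201
gripper_force: 2.7
```

>>> {"fn": "step_arm", "kwargs": {"moves": [[1, 0, 0, 0, 0, 0, 20], [2, 0, 0, 0, 0, 0, 20], [3, 0, 0, 0, 0, 0, 20]]}}

```text
clock: 13.25
tcp_pos: [0.4563, -0.3026, 0.0813]
orientation: [2.671, 1.65, -0.002]
contact_force: [-3.2, -5.1, 4.4]
grip_width: 0.0198
gripper_force: 3.0
```

>>> {"fn": "step_arm", "kwargs": {"moves": [[1, 0, 0, 0, 0, 0, 20], [2, 0, 0, 0, 0, 0, 20], [3, 0, 0, 0, 0, 0, 20]]}}

```text
clock: 13.55
tcp_pos: [0.4575, -0.3, 0.0814]
orientation: [2.671, 1.65, -0.002]
contact_force: [-4.2, -5.0, 4.9]
grip_width: 0.0204
gripper_force: 3.3
```

```bash
python3 -c "
from h import *
plan('C',0,.08,0);tilt('C')" 2>/dev/null
```

```text
C 0 0.08 shift mm [44.6 -0.   1.3] turn [ 0.0009  0.0019 -0.0052] tcp [ 0.4575 -0.3     0.0814] F [-4.17 -5.01  4.92] Fd -6.33 t 13.55 w 0.0204
scene 331 s [-0.033  0.047] z@s [(-0.02, np.float64(0.1266)), (0, np.float64(0.1252)), (0.02, np.float64(0.1239)), (0.04, np.float64(0.1189))]
top 347 s [-0.028  0.044] z@s [(-0.02, np.float64(0.1279)), (0, np.float64(0.1277)), (0.02, np.float64(0.1263)), (0.04, np.float64(0.1244))]
```

C resists with about 6 N while tipping 3°, so it is the full one. I keep pushing slowly.

>>> {"fn": "step_arm", "kwargs": {"moves": [[4, 0, 0, 0, 0, 0, 20], [8, 0, 0, 0, 0, 0, 20], [12, 0, 0, 0, 0, 0, 20], [16, 0, 0, 0, 0, 0, 20], [20, 0, 0, 0, 0, 0, 20], [24, 0, 0, 0, 0, 0, 20]]}}

```text
clock: 14.25
tcp_pos: [0.4689, -0.2778, 0.0814]
orientation: [2.671, 1.651, -0.0]
contact_force: [-2.3, -3.1, 5.5]
grip_width: 0.02
gripper_force: 2.7
```

```bash
python3 -c "
from h import *
plan('C',0,.08,0);tilt('C')" 2>/dev/null
```

```text
C 0 0.08 shift mm [19.7 -0.2  1.4] turn [ 0.0011  0.001  -0.0048] tcp [ 0.4689 -0.2778  0.0814] F [-2.3  -3.14  5.51] Fd -3.84 t 14.25 w 0.02
scene 388 s [-0.007  0.077] z@s [(-0.02, np.float64(0.1292)), (0, np.float64(0.1381)), (0.02, np.float64(0.1342)), (0.04, np.float64(0.1283))]
top 354 s [0.    0.075] z@s [(-0.02, np.float64(nan)), (0, np.float64(0.1407)), (0.02, np.float64(0.1366)), (0.04, np.float64(0.1305))]
```

Leaning about 15° with the foot in place. I push on to topple it.

>>> {"fn": "step_arm", "kwargs": {"moves": [[4, 0, 0, 0, 0, 0, 20], [8, 0, 0, 0, 0, 0, 20], [12, 0, 0, 0, 0, 0, 20], [16, 0, 0, 0, 0, 0, 20], [20, 0, 0, 0, 0, 0, 20], [24, 0, 0, 0, 0, 0, 20], [27, 0, 0, 0, 0, 0, 20], [30, 0, 0, 0, 0, 0, 20]]}}

```text
clock: 15.15
tcp_pos: [0.4826, -0.2488, 0.0806]
orientation: [-2.67, -1.654, 0.0]
contact_force: [0.4, -0.8, -0.5]
grip_width: 0.0199
gripper_force: 0.0
```

>>> {"fn": "step_arm", "kwargs": {"moves": [[3, 0, 0, 0, 0, 0, 20], [3, 0, 0, 0, 0, 0, 20], [3, 0, 0, 0, 0, 0, 20], [3, 0, 0, 0, 0, 0, 20]]}}

```text
clock: 15.55
tcp_pos: [0.4838, -0.2469, 0.0808]
orientation: [2.671, 1.653, -0.0]
contact_force: [0.7, -0.0, 0.3]
grip_width: 0.0199
gripper_force: 0.0
```

```bash
cat >> h.py <<'E'
def prof():
    from bench import r
    plan('C',-.09,.16,0)
    c,y=C['C'];a=np.deg2rad(y);d=np.array([np.cos(a),np.sin(a)]);n=np.array([-d[1],d[0]])
    F=r.grab_frame('scene');W=world(F);q=W[...,:2]-np.array(c);s=q@d;t=q@n;im=F['image'].astype(int)
    m=(s>-.1)&(s<.25)&(abs(t)<.06)&(W[...,2]>.06)&(W[...,2]<.16)&(im[...,0]-im[...,2]>20)
    print(m.sum(),'s',np.percentile(s[m],[1,99]).round(3),'t',np.percentile(t[m],[1,99]).round(3),'z',[(x,np.median(W[m&(abs(s-x)<.01)][:,2]).round(4)) for x in(.02,.05,.08,.11,.14)])
E
python3 -c "
from h import *
prof()" 2>/dev/null
```

```text
C -0.09 0.16 shift mm [-104.6    0.5  -79.2] turn [-0.      0.0001 -0.0033] tcp [ 0.4838 -0.2469  0.0808] F [ 0.74 -0.04  0.33] Fd 0.29 t 15.55 w 0.0199
782 s [0.041 0.247] t [-0.038  0.058] z [(0.02, np.float64(nan)), (0.05, np.float64(0.0739)), (0.08, np.float64(0.0736)), (0.11, np.float64(0.0735)), (0.14, np.float64(0.0739))]
```

It has fallen and lies level at 74 mm. I retreat and check.

>>> {"fn": "step_arm", "kwargs": {"moves": [[-5, 0, -30, 0, 0, 0, 20], [-20, 0, -70, 0, 0, 0, 20], [-60, 0, -90, 0, 0, 0, 20], [-100, 0, -90, 0, 0, 0, 20], [-100, 0, -90, 0, 0, 0, 20], [-100, 0, -90, 0, 0, 0, 20], [-100, 0, -90, 0, 0, 0, 20]]}}

```text
clock: 16.3
tcp_pos: [0.4396, -0.3352, 0.1703]
orientation: [-2.669, -1.655, -0.0]
contact_force: [1.7, -0.5, 0.2]
grip_width: 0.0198
gripper_force: 0.0
```

Run:
```python
from h import *
from bench import r
f=r.grab_frame('top')
cartons(f,[(185,201),(270,188)])
cv2.imwrite('pics/end.png',cv2.resize(f['image'][100:280,110:410,::-1],None,fx=2.6,fy=2.6,interpolation=cv2.INTER_CUBIC))
```

```text
(185, 201) c [0.5031 0.2862] size [77.6 76.3] z 0.1246 ntong 75 yaw raw/snap deg [-60.4 -53.8]
(270, 188) c [ 0.544  -0.0091] size [76.5 76.8] z 0.1248 ntong 74 yaw raw/snap deg [-157.8 -155.7]
```

View pics/end.png

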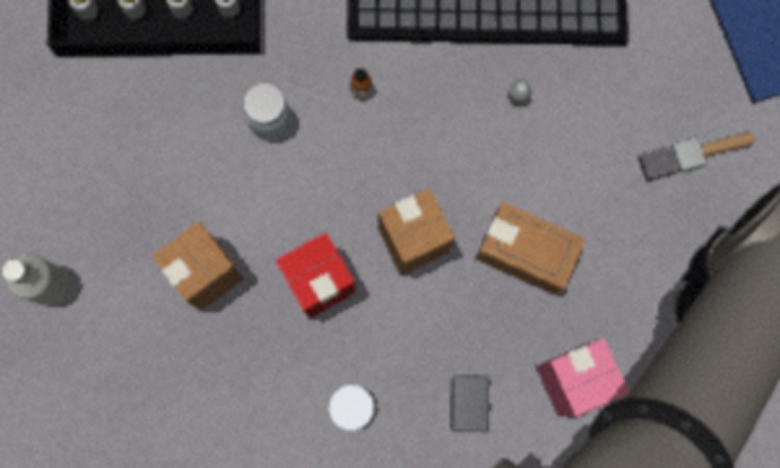

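The full carton lies at (530,248) with its door outline and tongue facing up. A and B stand where they were and nothing else has moved.

```bash
python3 -c "
from bench import r
print(r.hand_in())"
```

```text
the job is handed in; nothing more can be done
None
```

The full carton, the right-hand brown one (it resisted at about 6 N, the other two at about 1 N), was pushed over and lies flat with its door facing up; the two nearly empty cartons and everything else stayed in place, and the job was handed in at about 16 s.

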